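Push the loaded slide tray out over the riser's edge

ROBOT

A 7-joint arm with a two-finger parallel gripper is mounted at the origin on a cart in front of the work surface, level with it; the furniture and walls round the work are solid. World frame = base frame: x ahead of the robot, y to its left, z up, the work surface at z = 0. Lengths are in m, angles in rad, forces in N, time in s.
With the tool pointing down it reaches from about 0.425 to 0.925 m from the base axis. Payload 6.8 kg.
Tool frame: the origin (TCP) lies at the very end of the fingers, on their centre line; the grasp point (between the pads) lies 19 mm behind it; z points along the fingers, x is the direction in which the jaws open and shut, and the axes are right-handed (so a half turn about z gives the same grasp; the last joint's range is limited). The gripper opens to 85 mm and grips with 20 to 120 N. Pads are 22 mm wide; open, the fingers measure 114 mm over their backs; the gripper's body (76 mm by 85 mm) begins 54 mm behind the grasp point. The pads swing forward as they close: fully open they stand 13 mm farther back than shut.
Start: joints at [-1.286, 0.477, 0.022, 1.555, -0.011, 1.109, -0.083], TCP at [0.258, 0.624, 0.231] pointing down, gripper open.
Joint ranges: [-2.96, 2.96], [-0.34, 2.1], [-1.41, 1.46], [0.24, 2.44], [-1.37, 4.51], [0.17, 1.92], [-2.96, 2.96]. Speed limits (rad/s): [2.39, 2.39, 3.14, 3.14, 3.14, 3.14, 3.14].

INTERFACE

Orientations are given as a unit quaternion [w, x, y, z].
In Python, from station import get_obs, read_camera, calibration, hand_in, recognise, outline_of, place_of gives the robot as it stands.
- The arm moves only by the tool move_arm, never from a script. Its argument "steps" is a list of rows, each an object with "fingers": the finger opening in mm, from 0 to 85.4; "translation": the shift along the world's x, y, z in mm, a list of three; "turn": the turn about the world's z in rad. In form: [{"fingers": fingers, "translation": [dx, dy, dz], "turn": turn}, ...]. A call has 1 to 10 rows; each row shifts and turns the commanded pose from where the row before left it; what a row does not reach is not made up. A row lasts 1/8 s, in which the tool goes at most 62.5 mm and 10.7 degrees, less where a joint would pass 70% of its speed; a pose out of reach is approached as far as the arm can. A call with a gripper value outside its range is refused whole. The fingers move at their own pace and stop on an object; "newtons" is the grip in N (left out, the last holds). Time passes only in rows, so rows that do not move let the fingers close. It gives the time, the measured TCP pose, the force and the opening at its end, in the units of the state.
- get_obs(): the state, without advancing time (a new reading comes with each control period).
- read_camera(name): name is "scene" or "top" or "wrist"; returns the picture (420x560x3 uint8, blue, green, red); there is no depth.
- calibration(name): a dict with "camera_matrix" (3x3 intrinsics, pixels), "rvec" (rotation vector, rad) and "tvec" (3), from world to camera coordinates, as OpenCV has them. Camera axes: x right, y down, z forward; pixel columns grow to the right and rows downward; lengths in m; the calibration is good to about 2 mm. A picture is of the moment at which its call begins: read the wrist's pose just before it. calibration takes no time and is no camera call; for the wrist camera it gives the pose at the moment of the call.
- hand_in(): hands the job in, once; it reports no verdict.
Trained networks look in the newest picture that a camera, given by its name, has taken for a name from the list of things; names that differ only in an ending like _2 or _b are one class to them, and where a whole thing is asked for, a point or a joint stands for the part that bears it (a point fixed in the world has none). Each returns a list of dicts, best first, with "conf" (0 to 1); they miss things now and then, are a little off and sometimes report something else, mostly with a low value. They report only what shows in the picture. A call takes as long as a camera call.
- recognise(camera, name): "xy" ([column, row] in pixels, amid what is visible of it).
- outline_of(camera, name): "mask" (420x560 bool, what is visible of it) and "xy" ([column, row] in pixels, amid what is visible of it).
- place_of(camera, name): "xy" ([column, row] in pixels: a listed point, or the origin of a listed thing).
The state is a dict: "t": time; "q": joint angles; "joint_vel": joint speeds; "joint_torque": joint torques, N m; "eef_pos": TCP position; "tool_rot": TCP orientation; "contact_force": force on the tool from outside, world axes, zero at the start; "torque": the same for the moment, N m; "gripper_width": opening from 0.0 (shut) to 1.0 (fully open).
Only numpy, scipy, OpenCV 4.12 (cv2) and the standard library are available. Lean on these libraries where they do the work, as an engineer would, in place of code of your own. Each camera call takes 0.05 s, during which the arm holds its last target.

TASK

Two slide trays lie on the low grey riser: push the one that holds the three glass slides toward the riser's front edge, the long edge on the robot's side, until its plain 30 mm front lip stands out past that edge and the raised rim behind the lip stands over the edge, the tray square to it, so that a colleague can pick it up by the lip. Only push it with the fingers, do not lift or tip it. Leave the empty tray and everything else where it is.

Things in the scene. Friction and masses are not known exactly. Their poses are not given: they have to be found in the camera images.
- riser: Fixed low grey steel shelf, 240 (its x, depth) x 290 (its y, width) x 50 mm high; stands on the worktop turned by up to 0.15 rad. Origin: centre of its underside, on the worktop. Its x axis points away from the robot, y to the robot's left, z up; the flat bare top is at z = 50 mm, the front edge at x = -120 mm
- riser_edge (a point): middle of the riser's front top edge (the edge toward the robot), 50 mm above the worktop; axes as the riser's: the edge runs along y and -x points out over it
- tray_loaded: Loose white slide tray with three glass slides side by side (grey frosted ends, a dark spot on each), about 200 g, 120 (x) x 100 (y) mm, flat on the riser. Origin: centre of its underside. The -x end (toward the robot) is a plain lip 30 mm deep, 5 mm thick; from x = -30 to +60 mm a recess with a rim 5 mm wide, 12 mm high. Upright back face at x = +60 mm. Starts wholly on the riser, turned up to 0.2 rad
- tray_loaded_lip_l (a point): left (+y) front corner of the loaded tray's lip, mid-thickness (tray frame -60, +50, +2.5 mm)
- tray_loaded_lip_r (a point): right (-y) front corner of the loaded tray's lip, mid-thickness (tray frame -60, -50, +2.5 mm)
- tray_empty: The other tray: same shape, size and colour, empty, 150 g; lies beside the loaded one on the riser, centres 132 to 148 mm apart. To be left alone. Origin and axes as the loaded tray's
- sample_cup: Lidded sample cup, 49 mm across, 60 mm high, on the worktop to the right of the riser; origin: centre of its underside. To be left alone
- dark_bottle: Dark round bottle with a cap, 44 mm across, 94 mm high, on the worktop to the right of the cup; origin: centre of its underside. To be left alone
- canister: Round canister with a flip lid, 44 mm across, 93 mm high, on the worktop by the front, to the left of the riser; origin: centre of its underside. To be left alone

How it is judged:
By the outcome, as a careful person would: the job done as asked, in the order asked, and still so for the second after the job is handed in, with the robot touching nothing.
It also fails if it takes over 32 s, if anything falls off the work surface, if the arm or the gripper's body presses on something with over 40 N, if the wrist force passes 120 N, or if a joint passes its speed limit or range.

## Working session

There is one attempt and no reset: what is moved stays moved. The work goes in short steps, Python scripts to look and compute and a tool call to move; the robot and the scene stay as the last step left them, time stands still between calls to the robot, and variables do not carry over. Pictures are saved under pics/ and viewed, and the job is handed in when it is done.

Besides the shell and the picture viewer there is one more tool, called after "Call:" by a JSON object that holds its "name" and its "arguments", one argument or row to a line. move_arm: Moves the arm, as the interface text tells. Its arguments: {"type":"object","properties":{"steps":{"type":"array"},"newtons":{"type":"number"}},"required":["steps"]}

```bash
mkdir -p pics; ls; cat > h.py <<'E'
import numpy as np,cv2
from station import *
def ray(cam,xy,z):
    c=calibration(cam);R=cv2.Rodrigues(np.array(c["rvec"],float))[0];t=np.array(c["tvec"],float).ravel()
    K=np.array(c["camera_matrix"],float)
    d=R.T@np.linalg.solve(K,np.array([xy[0],xy[1],1.]));o=-R.T@t
    return o+d*(z-o[2])/d[2]
def proj(cam,P):
    c=calibration(cam);return cv2.projectPoints(np.array(P,float).reshape(-1,3),np.array(c["rvec"],float),np.array(c["tvec"],float),np.array(c["camera_matrix"],float),None)[0].reshape(-1,2)
E
python3 - <<'E'
from h import *
for n in("top","scene"):
    im=read_camera(n);cv2.imwrite(f"pics/{n}0.png",im)
for n,z in(("riser_edge",.05),("riser",0),("tray_loaded",.05),("tray_loaded_lip_l",.0525),("tray_loaded_lip_r",.0525),("tray_empty",.05)):
    for cam in("top","scene"):
        for r in place_of(cam,n)[:2]: print(n,cam,round(r["conf"],2),np.round(r["xy"],1),ray(cam,r["xy"],z).round(4))
o=get_obs();print(o["t"],o["eef_pos"],o["tool_rot"],o["gripper_width"])
E
```

```text
pics
riser_edge top 0.75 [240.2 229. ] [0.398  0.3272 0.05  ]
riser_edge scene 0.85 [270.9 243.7] [0.3846 0.3131 0.05  ]
riser top 0.59 [252.3 186.5] [0.5135 0.305  0.    ]
riser scene 0.69 [253.7 233. ] [0.5056 0.3078 0.    ]
tray_loaded top 0.7 [219.7 191.1] [0.4895 0.3788 0.05  ]
tray_loaded scene 0.8 [234.2 226.7] [0.5026 0.3714 0.05  ]
tray_loaded_lip_l top 0.91 [231.6 220.6] [0.4175 0.3478 0.0525]
tray_loaded_lip_l top 0.59 [194.  211.5] [0.439  0.4376 0.0525]
tray_loaded_lip_l scene 0.77 [220.2 245.9] [0.4397 0.4421 0.0525]
tray_loaded_lip_l scene 0.66 [280.2 216.2] [0.4812 0.2299 0.0525]
tray_loaded_lip_r top 0.91 [231.6 220.6] [0.4175 0.3478 0.0525]
tray_loaded_lip_r top 0.59 [194.  211.5] [0.439  0.4376 0.0525]
tray_loaded_lip_r scene 0.77 [220.2 245.9] [0.4397 0.4421 0.0525]
tray_loaded_lip_r scene 0.66 [280.2 216.2] [0.4812 0.2299 0.0525]
tray_empty top 0.68 [283.7 192.2] [0.4875 0.225  0.05  ]
tray_empty scene 0.93 [279.5 218.3] [0.4759 0.2352 0.05  ]
0.7 [0.25838242 0.6236074  0.23135148] [-1.47170478e-05  8.31500710e-01  5.55523689e-01  3.18822147e-05] 0.9993142163161369
```

View pics/top0.png

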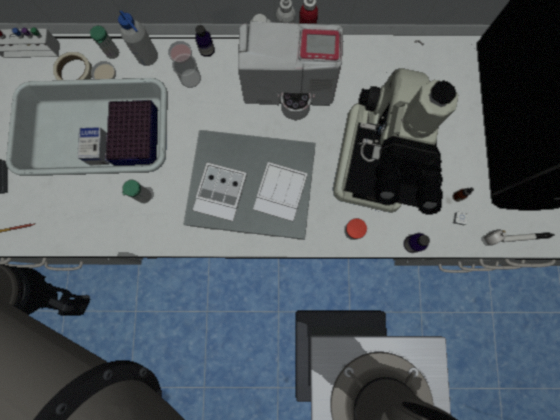

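View pics/scene0.png

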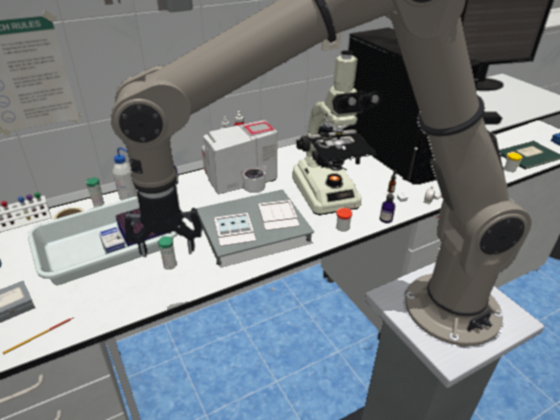

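```bash
python3 - <<'E'
import cv2
im=cv2.imread("pics/top0.png")[120:260,150:340];cv2.imwrite("pics/topz.png",cv2.resize(im,None,fx=4.2,fy=4.2,interpolation=cv2.INTER_CUBIC))
E
```

```text
(no output)
```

View pics/topz.png

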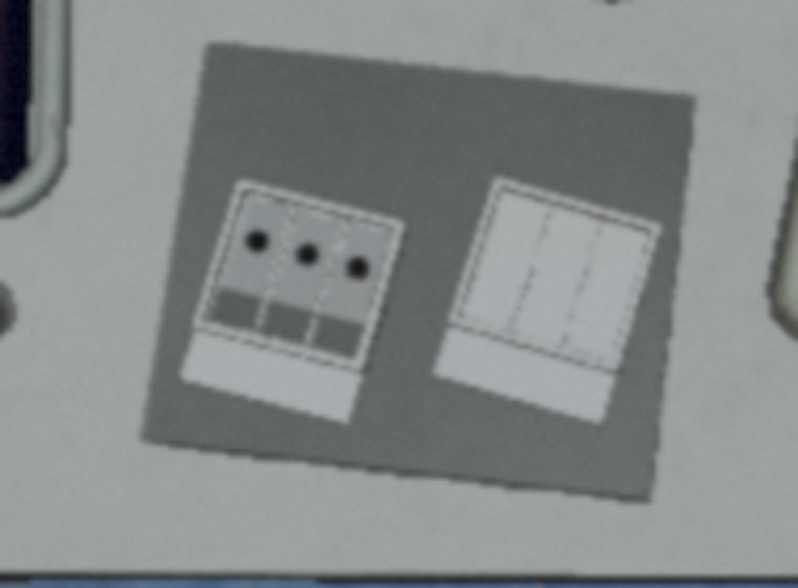

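The loaded tray is the left one: in the top view its lip corners are at about (193,210) and (233,221), and the dark spots are near (223,181). Next I'll fit the riser and tray poses.

```bash
cat >> h.py <<'E'
from scipy.optimize import least_squares
def T(p,P):
    c,s=np.cos(p[2]),np.sin(p[2]);P=np.array(P,float)
    return np.c_[p[0]+c*P[:,0]-s*P[:,1],p[1]+s*P[:,0]+c*P[:,1],P[:,2]]
RIS=[(-.12,.145,.05),(-.12,-.145,.05),(.12,-.145,.05),(.12,.145,.05)]
TR=[(-.06,.05,.055),(-.06,-.05,.055),(.06,-.05,.062),(.06,.05,.062)]
def fit(cam,pts,model,x0):
    c=calibration(cam)
    def f(p): return (cv2.projectPoints(T(p,model),np.array(c["rvec"],float),np.array(c["tvec"],float),np.array(c["camera_matrix"],float),None)[0].reshape(-1,2)-pts).ravel()
    r=least_squares(f,x0,x_scale=[.01,.01,.05]);return r.x,np.round(r.fun,1)
E
python3 - <<'E'
from h import *
z=lambda a:(np.array(a,float)+.5)/4.2-.5+[150,120]
r=fit("top",z([(143,440),(650,500),(695,96),(207,43)]),RIS,[.5,.3,-.1]);print("riser",r)
t=fit("top",z([(180,380),(350,423),(404,222),(239,180)]),TR,[.49,.37,-.2]);print("load",t)
e=fit("top",z([(434,376),(604,423),(660,228),(495,177)]),TR,[.49,.23,-.2]);print("empty",e)
for n,m in(("canister",.09),("sample_cup",.06)): 
    for q in recognise("top",n)[:1]: print(n,q["xy"],ray("top",q["xy"],m))
E
```

```text
riser (array([ 0.51060893,  0.30528482, -0.11168069]), array([-0.7,  0.4,  0.6,  0.2,  0.3, -0.2, -0.1, -0.5]))
load (array([ 0.48740973,  0.37793385, -0.24807286]), array([-0.2,  0.2,  0. ,  0.3,  0.5, -0.2, -0.3, -0.3]))
empty (array([ 0.48818475,  0.23345179, -0.28243131]), array([-0.2,  0.1, -0.2,  0.7,  0.6, -0.8, -0.2, -0.1]))
canister [134.5, 189.3] [0.48353916 0.56819276 0.09      ]
sample_cup [352.9, 228.9] [0.39795086 0.06299327 0.06      ]
```

Call:
{"name": "move_arm", "arguments": {
  "steps": [
    {"fingers":40,"translation":[41,-34,0],"turn":0.045},
    {"fingers":40,"translation":[41,-34,0],"turn":0.05},
    {"fingers":40,"translation":[41,-34,0],"turn":0.05},
    {"fingers":40,"translation":[41,-34,0],"turn":0},
    {"fingers":40,"translation":[42,-34,0],"turn":0},
    {"fingers":40,"translation":[42,-34,0],"turn":0},
    {"fingers":40,"translation":[42,-34,0],"turn":0},
    {"fingers":40,"translation":[42,-34,0],"turn":0},
    {"fingers":40,"translation":[0,0,0],"turn":0},
    {"fingers":40,"translation":[0,0,0],"turn":0}
  ],
  "newtons": 40
}}

```text
t: 2.05
eef_pos: [0.5901, 0.3519, 0.2311]
tool_rot: [-0.0, 0.789, 0.614, -0.0]
contact_force: [-0.6, 1.1, 0.4]
gripper_width: 0.47
```

```bash
python3 - <<'E'
from h import *
im=read_camera("wrist");cv2.imwrite("pics/w1.png",im)
t=[.4874,.3779,-.248];r=[.5106,.3053,-.1117]
print(proj("wrist",T(t,TR)).round(0).tolist(),proj("wrist",T(r,RIS)).round(0).tolist())
o=get_obs();print(o["t"],o["eef_pos"],o["tool_rot"],o["gripper_width"],o["contact_force"])
E
```

```text
[[343.0, -12.0], [220.0, -13.0], [226.0, 138.0], [337.0, 138.0]] [[361.0, -66.0], [10.0, -10.0], [99.0, 251.0], [375.0, 216.0]]
2.1 [0.58935876 0.3528419  0.23117186] [-5.73891483e-04  7.88600974e-01  6.14905002e-01 -1.13233355e-04] 0.47048839389753677 [0.18419043 1.09625934 0.73358044]
```

View pics/w1.png

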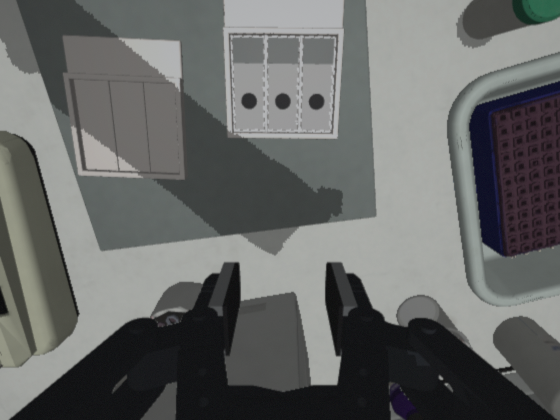

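The model corners project onto the tray in the wrist view: back corners at (226,138) and (337,138). The fingers are centred behind it, so I'll descend.

Call:
{"name": "move_arm", "arguments": {
  "steps": [
    {"fingers":40,"translation":[0,0,-50],"turn":0},
    {"fingers":40,"translation":[0,0,-50],"turn":0},
    {"fingers":40,"translation":[0,0,-50],"turn":0},
    {"fingers":40,"translation":[0,0,-20],"turn":0},
    {"fingers":40,"translation":[0,0,-5],"turn":0},
    {"fingers":40,"translation":[0,0,-4],"turn":0},
    {"fingers":40,"translation":[0,0,0],"turn":0}
  ]
}}

```text
t: 2.98
eef_pos: [0.5912, 0.3522, 0.0539]
tool_rot: [0.0, 0.789, 0.614, 0.001]
contact_force: [0.1, -0.2, 0.6]
gripper_width: 0.466
```

```bash
python3 - <<'E'
from h import *
im=read_camera("wrist");cv2.imwrite("pics/w2.png",im)
im=read_camera("scene");cv2.imwrite("pics/s2.png",cv2.resize(im[170:290,180:340],None,fx=5,fy=5,interpolation=cv2.INTER_CUBIC))
E
```

```text
(no output)
```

View pics/w2.png

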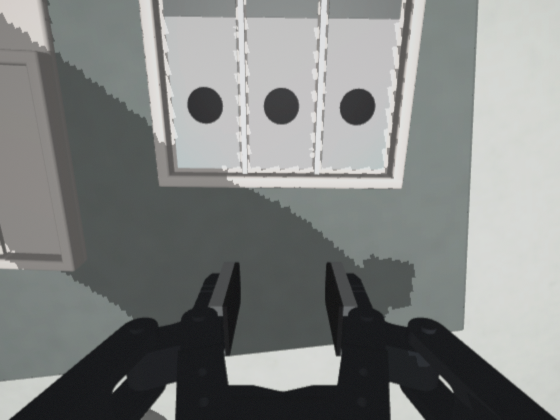

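View pics/s2.png

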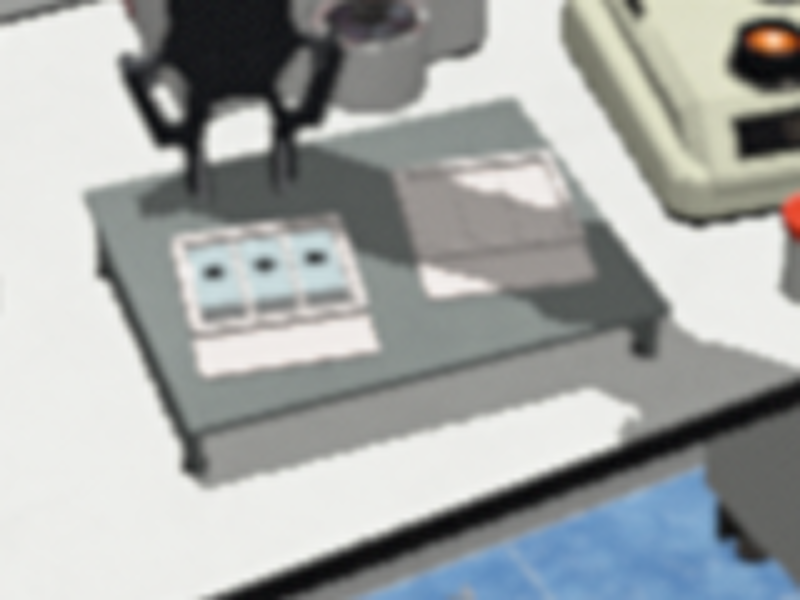

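Call:
{"name": "move_arm", "arguments": {
  "steps": [
    {"fingers":40,"translation":[-10,2.5,-1],"turn":0},
    {"fingers":40,"translation":[-10,2.5,-1],"turn":0},
    {"fingers":40,"translation":[-9,2.5,0],"turn":0},
    {"fingers":40,"translation":[0,0,0],"turn":0},
    {"fingers":40,"translation":[0,0,0],"turn":0}
  ]
}}

```text
t: 3.7
eef_pos: [0.5616, 0.3591, 0.0504]
tool_rot: [0.0, 0.789, 0.614, 0.0]
contact_force: [-0.1, 0.1, -0.5]
gripper_width: 0.473
```

```bash
python3 - <<'E'
from h import *
im=read_camera("wrist");cv2.imwrite("pics/w3.png",im)
E
```

```text
(no output)
```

View pics/w3.png

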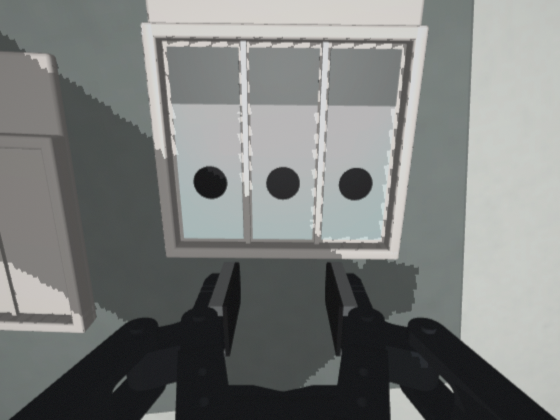

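Call:
{"name": "move_arm", "arguments": {
  "steps": [
    {"fingers":40,"translation":[0,0,-1.5],"turn":0},
    {"fingers":40,"translation":[-3,0.8,0],"turn":0},
    {"fingers":40,"translation":[-3,0.7,0],"turn":0},
    {"fingers":40,"translation":[-3,0.7,0],"turn":0},
    {"fingers":40,"translation":[-3,0.7,0],"turn":0},
    {"fingers":40,"translation":[0,0,0],"turn":0}
  ]
}}

```text
t: 4.5
eef_pos: [0.5489, 0.3622, 0.0488]
tool_rot: [-0.0, 0.789, 0.614, -0.0]
contact_force: [-0.3, 0.7, 1.4]
gripper_width: 0.463
```

```bash
python3 - <<'E'
from h import *
im=read_camera("wrist");cv2.imwrite("pics/w4.png",im)
E
```

```text
(no output)
```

View pics/w4.png

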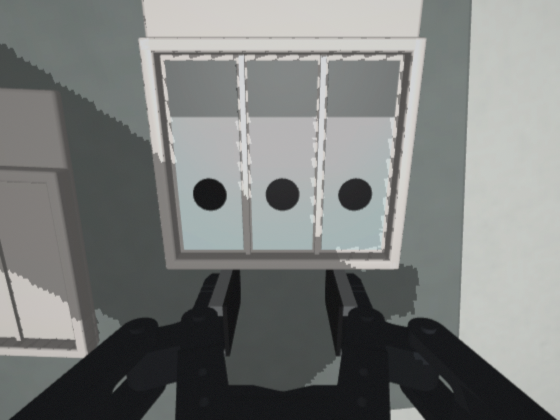

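Call:
{"name": "move_arm", "arguments": {
  "steps": [
    {"fingers":40,"translation":[-4.3,0.8,0],"turn":0.0136},
    {"fingers":40,"translation":[-4.3,0.8,0],"turn":0.0136},
    {"fingers":40,"translation":[-4.3,0.8,0],"turn":0.0136},
    {"fingers":40,"translation":[-4.3,0.8,0],"turn":0.0136},
    {"fingers":40,"translation":[-4.3,0.8,0],"turn":0.0136},
    {"fingers":40,"translation":[-4.3,0.8,0],"turn":0.0136},
    {"fingers":40,"translation":[-4.3,0.8,0],"turn":0.0136},
    {"fingers":40,"translation":[-4.3,0.8,0],"turn":0.0136},
    {"fingers":40,"translation":[-4.3,0.8,0],"turn":0.0136},
    {"fingers":40,"translation":[0,0,0],"turn":0.0136}
  ]
}}

```text
t: 5.8
eef_pos: [0.51, 0.3694, 0.0487]
tool_rot: [-0.0, 0.745, 0.667, -0.0]
contact_force: [-0.5, 0.7, -0.3]
gripper_width: 0.47
```

```bash
python3 - <<'E'
from h import *
im=read_camera("wrist");cv2.imwrite("pics/w5.png",im)
im=read_camera("top")[120:260,150:340];cv2.imwrite("pics/t5.png",cv2.resize(im,None,fx=4.2,fy=4.2,interpolation=cv2.INTER_CUBIC))
im=read_camera("scene");cv2.imwrite("pics/s5.png",cv2.resize(im[170:290,180:340],None,fx=5,fy=5,interpolation=cv2.INTER_CUBIC))
E
```

```text
(no output)
```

View pics/w5.png

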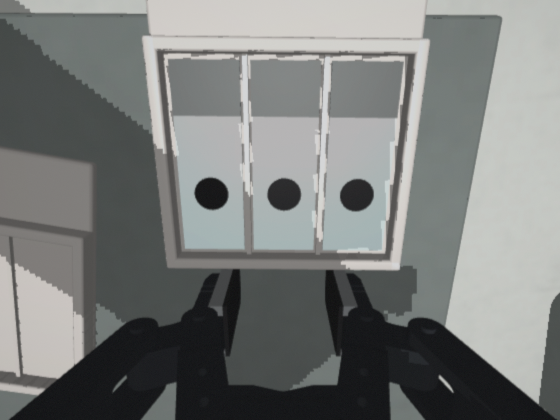

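View pics/t5.png

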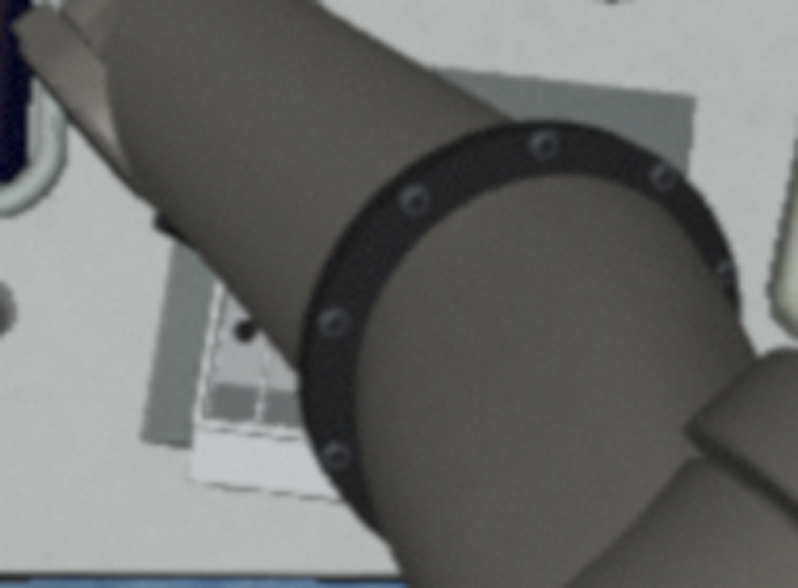

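View pics/s5.png

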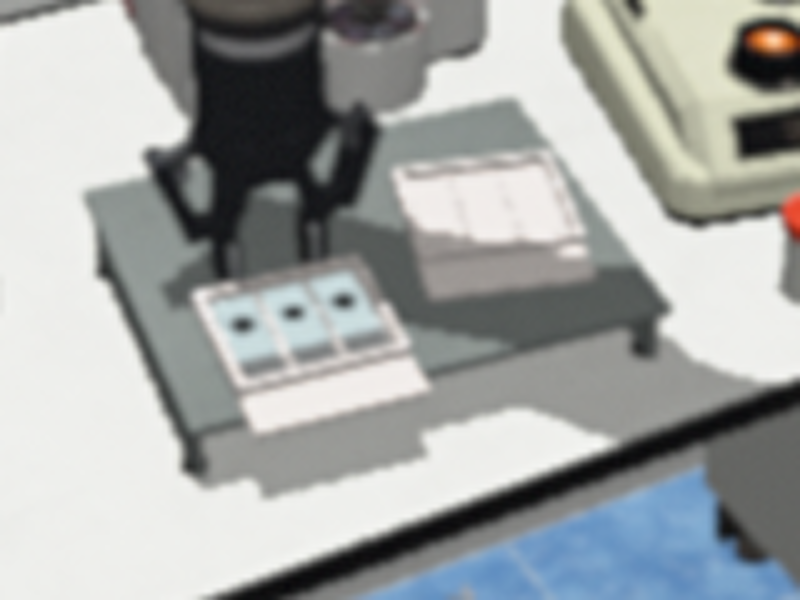

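In the wrist view the tray is square in the fingers. The riser front edge shows at row ~15 (columns 0–148 and 428–498), and the rim's front edge is near row 38. I'll measure what is left to push.

```bash
cat > m.py <<'E'
from h import *
import sys
def run(f):
    im=read_camera("wrist");cv2.imwrite(f"pics/{f}.png",im);o=get_obs()
    g=cv2.GaussianBlur(im.mean(2),(0,0),.8);gy=np.gradient(g,axis=0)
    def sub(c,lo,hi,sg):
        s=sg*gy[lo:hi,c];k=int(np.argmax(s))
        if 0<k<len(s)-1:
            a,b,d=s[k-1:k+2];k2=k+.5*(a-d)/(a-2*b+d)
        else:k2=k
        return lo+k2
    return im,g,gy,sub,o
E
python3 - <<'E'
from m import *
im,g,gy,sub,o=run("w6")
print(o["eef_pos"])
for c in (20,60,100,130,440,460,480): print(c,g[4:30:2,c].round(0))
for c in (200,290,380): print(c,g[26:60:2,c].round(0))
cv2.imwrite("pics/w6z.png",np.vstack([cv2.resize(im[0:70,:280],None,fx=2.8,fy=4),cv2.resize(im[0:70,280:],None,fx=2.8,fy=4)]))
E
```

```text
[0.51014871 0.36927421 0.04867983]
20 [150. 120. 119. 118. 105.  97. 106. 111. 112. 112. 112. 112. 113.]
60 [188. 189. 190. 189. 162. 110. 108. 114. 115. 115. 115. 115. 115.]
100 [191. 192. 192. 192. 163. 108. 107. 114. 115. 115. 115. 115. 115.]
130 [190. 190. 190. 190. 170. 113. 108. 114. 115. 115. 116. 115. 115.]
440 [192. 192. 193. 192. 187. 141.  97. 108. 116. 116. 116. 117. 117.]
460 [189. 189. 189. 190. 185. 140. 106. 113. 117. 117. 117. 117. 116.]
480 [189. 190. 190. 189. 188. 153. 105. 111. 115. 115. 116. 116. 115.]
200 [205. 205. 205. 205. 201. 183. 201. 207. 208. 207. 207. 192. 139.  98.
 133. 191. 179.]
290 [206. 206. 206. 206. 206. 193. 193. 207. 208. 208. 208. 204. 170. 107.
 118. 186. 200.]
380 [205. 205. 206. 206. 205. 192. 182. 203. 208. 208. 208. 207. 190. 135.
  98. 159. 204.]
```

View pics/w6z.png

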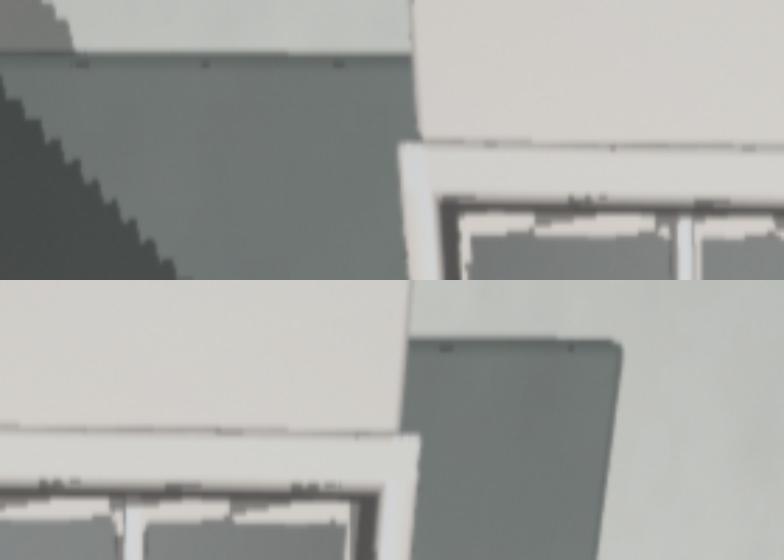

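```bash
cat > m2.py <<'E'
from m import *
def meas(f,erange,rrange):
    im,g,gy,sub,o=run(f)
    E=np.array([ray("wrist",(c,sub(c,erange[0],erange[1],-1)),.05)[:2] for c in list(range(45,140,3))+list(range(434,486,3))])
    # dark valley at rim front face
    def val(c):
        s=g[rrange[0]:rrange[1],c];k=int(np.argmin(s));
        return rrange[0]+k
    V=[(c,val(c)) for c in range(165,410,4)]
    F=np.array([ray("wrist",(c,r),.0585)[:2] for c,r in V])
    le=np.polyfit(E[:,1],E[:,0],1);lf=np.polyfit(F[:,1],F[:,0],1)
    print("edge yaw",-np.arctan(le[0]),"tray yaw",-np.arctan(lf[0]),"resid",np.abs(np.polyval(le,E[:,1])-E[:,0]).max(),np.abs(np.polyval(lf,F[:,1])-F[:,0]).max())
    n=np.array([1,-le[0]])/np.hypot(1,le[0])
    for y in(F[:,1].min(),F[:,1].max()):
        print("rim front ahead of edge mm",round(1e3*((np.polyval(lf,y)-np.polyval(le,y))*n[0]),2))
    print(o["t"],o["eef_pos"],o["tool_rot"],"tool x ang",2*np.arctan2(o["tool_rot"][2],o["tool_rot"][1])-np.pi/2)
E
python3 -c "
from m2 import *
meas('w7',(5,24),(32,42))"
```

```text
edge yaw -0.11491908172661869 tray yaw -0.1211821831274356 resid 0.00010190929475933919 0.0001683181266911027
rim front ahead of edge mm 8.68
rim front ahead of edge mm 9.22
6.05 [0.5102841  0.36923591 0.04868158] [-1.94596360e-04  7.45490374e-01  6.66516274e-01 -3.47686141e-04] tool x ang -0.11174438155779898
```

Call:
{"name": "move_arm", "arguments": {
  "steps": [
    {"fingers":40,"translation":[-3.2,0.4,0],"turn":0.001},
    {"fingers":40,"translation":[-3.2,0.4,0],"turn":0.001},
    {"fingers":40,"translation":[-3.0,0.3,0],"turn":0.001},
    {"fingers":40,"translation":[0,0,0],"turn":0},
    {"fingers":40,"translation":[0,0,0],"turn":0}
  ]
}}

```text
t: 6.68
eef_pos: [0.501, 0.3703, 0.0488]
tool_rot: [-0.0, 0.744, 0.668, -0.0]
contact_force: [0.1, 0.2, -0.1]
gripper_width: 0.468
```

```bash
python3 -c "
from m2 import *
meas('w8',(22,48),(32,42))"
```

```text
edge yaw -0.11756380665635885 tray yaw -0.10899476700344041 resid 0.003597770892818264 0.00026912291611935757
rim front ahead of edge mm 0.34
rim front ahead of edge mm -0.39
6.725 [0.5011424  0.37030778 0.04877481] [-5.28121214e-05  7.44495693e-01  6.67627253e-01 -1.08052898e-04] tool x ang -0.10876199071374448
```

View pics/w8.png

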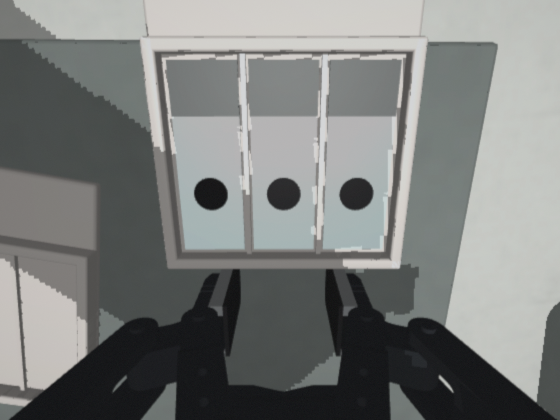

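The rim front is now right at the edge: the edge is at row ~41 and the rim front at ~38. I'll re-measure without the shadowed columns.

```bash
sed -i 's/range(45,140,3)/range(80,136,3)/' m2.py; python3 -c "
from m2 import *
meas('w9',(30,50),(32,42))"
```

```text
edge yaw -0.11473381564615706 tray yaw -0.10907162404820457 resid 7.107605161454922e-05 1.1102230246251565e-16
rim front ahead of edge mm 0.09
rim front ahead of edge mm -0.4
6.775 [0.50118734 0.37034779 0.04878262] [-6.17835358e-05  7.44497167e-01  6.67625614e-01 -6.74604389e-05] tool x ang -0.10876639838986302
```

Call:
{"name": "move_arm", "arguments": {
  "steps": [
    {"fingers":40,"translation":[-1.3,0.2,0],"turn":-0.003},
    {"fingers":40,"translation":[-1.3,0.1,0],"turn":-0.002},
    {"fingers":40,"translation":[0,0,0],"turn":0},
    {"fingers":40,"translation":[0,0,0],"turn":0}
  ]
}}

```text
t: 7.28
eef_pos: [0.4987, 0.3706, 0.0489]
tool_rot: [-0.0, 0.746, 0.666, -0.0]
contact_force: [0.2, -0.5, 0.2]
gripper_width: 0.466
```

```bash
python3 -c "
from m2 import *
meas('w10',(36,58),(32,42))"
```

```text
edge yaw -0.11433896243641975 tray yaw -0.11411818027766402 resid 2.7998039247967288e-05 1.6653345369377348e-16
rim front ahead of edge mm -1.93
rim front ahead of edge mm -1.95
7.325 [0.49863805 0.37056869 0.04879971] [-2.02865316e-05  7.46197061e-01  6.65725125e-01 -6.72517395e-05] tool x ang -0.11386600724075335
```

Call:
{"name": "move_arm", "arguments": {
  "steps": [
    {"fingers":40,"translation":[-0.8,0.1,0],"turn":0},
    {"fingers":40,"translation":[0,0,0],"turn":0},
    {"fingers":40,"translation":[10,-1.1,0],"turn":0},
    {"fingers":40,"translation":[20,-2.3,0],"turn":0},
    {"fingers":40,"translation":[0,0,30],"turn":0},
    {"fingers":40,"translation":[0,0,50],"turn":0},
    {"fingers":40,"translation":[-40,0,50],"turn":0},
    {"fingers":40,"translation":[-40,0,0],"turn":0},
    {"fingers":40,"translation":[0,0,0],"turn":0},
    {"fingers":40,"translation":[0,0,0],"turn":0}
  ]
}}

```text
t: 8.57
eef_pos: [0.4497, 0.3671, 0.1777]
tool_rot: [0.0, 0.746, 0.666, 0.0]
contact_force: [0.2, -1.0, -0.1]
gripper_width: 0.469
```

```bash
python3 -c "
from h import *
im=read_camera('wrist');cv2.imwrite('pics/w11.png',im)
im=im[0:300,130:480];cv2.imwrite('pics/w11z.png',cv2.resize(im,None,fx=2,fy=2,interpolation=cv2.INTER_CUBIC))"
```

```text
(no output)
```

View pics/w11.png

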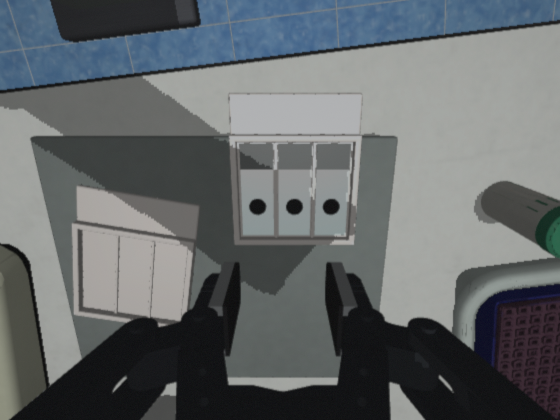

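```bash
python3 - <<'E'
from m import *
im,g,gy,sub,o=run("w12")
E=np.array([ray("wrist",(c,sub(c,128,146,-1)),.05)[:2] for c in list(range(120,215,4))+list(range(368,390,3))])
L=np.array([ray("wrist",(c,sub(c,86,100,1)),.055)[:2] for c in range(240,352,4)])
F=np.array([ray("wrist",(c,128+int(np.argmin(g[128:140,c]))),.0585)[:2] for c in range(245,350,4)])
le=np.polyfit(E[:,1],E[:,0],1)
for n,A in(("lip",L),("rimfront",F)):
    l=np.polyfit(A[:,1],A[:,0],1)
    ys=[A[:,1].min(),A[:,1].max()]
    print(n,"yaw",-np.arctan(l[0]),"edge",-np.arctan(le[0]),"resid",np.abs(np.polyval(l,A[:,1])-A[:,0]).max(),np.abs(np.polyval(le,E[:,1])-E[:,0]).max(),[round(-1e3*(np.polyval(l,y)-np.polyval(le,y))*np.cos(np.arctan(le[0])),2) for y in ys])
cv2.imwrite('pics/w12z.png',cv2.resize(im[80:160,210:400],None,fx=4.2,fy=4.2,interpolation=cv2.INTER_CUBIC))
E
```

```text
lip yaw -0.10957588955635833 edge -0.110461704214477 resid 0.00015082435225616253 0.0011675610932790348 [np.float64(30.12), np.float64(30.19)]
rimfront yaw -0.11525531201896899 edge -0.110461704214477 resid 1.6653345369377348e-16 0.0011675610932790348 [np.float64(1.47), np.float64(1.1)]
```

View pics/w12z.png

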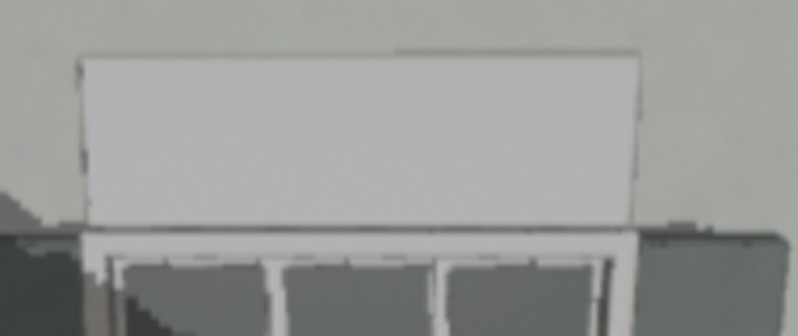

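Call:
{"name": "move_arm", "arguments": {
  "steps": [
    {"fingers":40,"translation":[-20,30,25],"turn":0},
    {"fingers":40,"translation":[-25,37,10],"turn":0},
    {"fingers":40,"translation":[-25,37,10],"turn":0},
    {"fingers":40,"translation":[-25,37,0],"turn":0},
    {"fingers":40,"translation":[-25,37,0],"turn":0},
    {"fingers":40,"translation":[-25,37,0],"turn":0},
    {"fingers":40,"translation":[-25,37,0],"turn":0},
    {"fingers":40,"translation":[0,0,0],"turn":0},
    {"fingers":40,"translation":[0,0,0],"turn":0}
  ]
}}

```text
t: 9.8
eef_pos: [0.2802, 0.6187, 0.2218]
tool_rot: [0.001, 0.747, 0.665, -0.0]
contact_force: [0.1, 0.1, -0.1]
gripper_width: 0.468
```

```bash
python3 - <<'E'
from h import *
im=read_camera("top");cv2.imwrite("pics/t7.png",im)
cv2.imwrite("pics/t7z.png",cv2.resize(im[120:260,150:340],None,fx=4.2,fy=4.2,interpolation=cv2.INTER_CUBIC))
im=read_camera("scene");cv2.imwrite("pics/s7.png",cv2.resize(im[170:290,180:340],None,fx=5,fy=5,interpolation=cv2.INTER_CUBIC))
E
```

```text
(no output)
```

View pics/t7z.png

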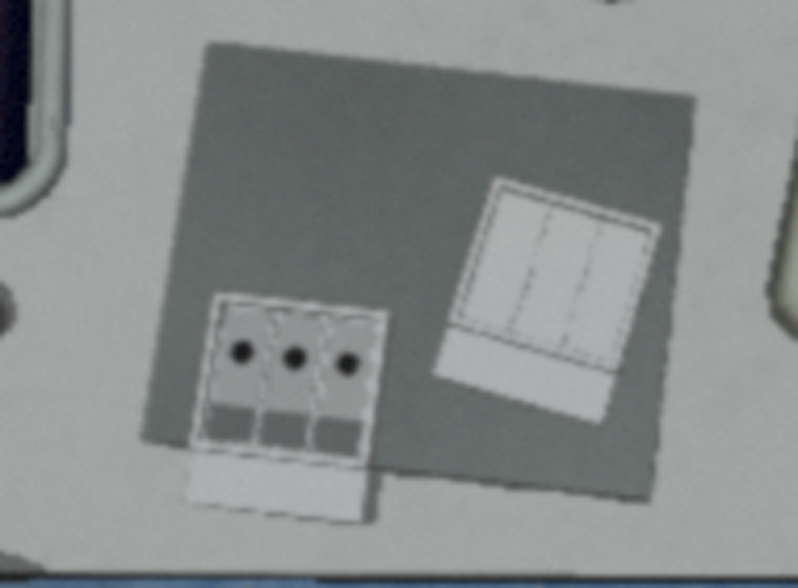

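View pics/s7.png

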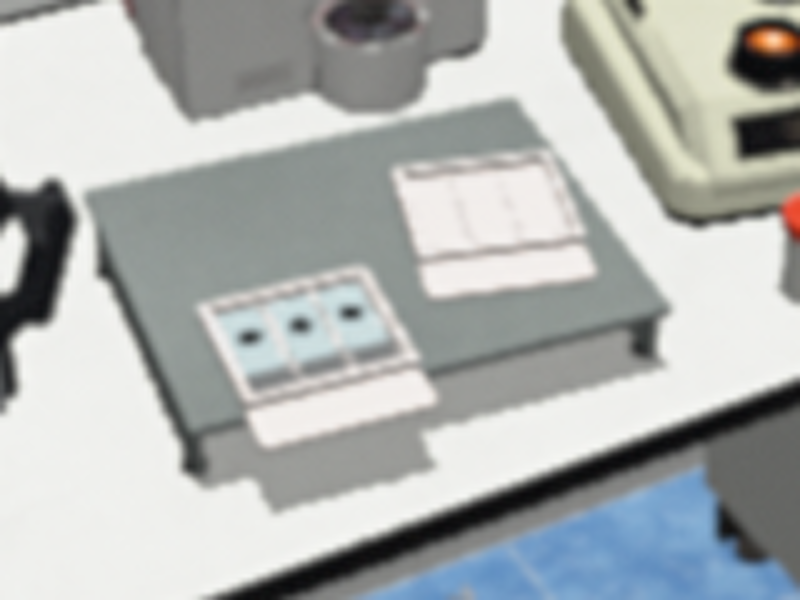

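```bash
python3 - <<'E'
from h import *
im=cv2.imread("pics/t7.png");g=cv2.GaussianBlur(im.mean(2),(0,0),.7);gy=np.gradient(g,axis=0)
def sub(c,r0,sg,w=4):
    lo=int(round(r0))-w;s=sg*gy[lo:lo+2*w+1,c];k=int(np.argmax(s))
    if 0<k<2*w: a,b,d=s[k-1:k+2];return lo+k+.5*(a-d)/(a-2*b+d)
    return lo+k
def line(cols,f,sg,z):
    A=np.array([ray("top",(c,sub(c,f(c),sg)),z)[:2] for c in cols])
    for _ in range(3):
        l=np.polyfit(A[:,1],A[:,0],1);r=np.polyval(l,A[:,1])-A[:,0];A=A[np.abs(r)<max(2.2*r.std(),1e-4)]
    return l,r.std(),A
e0=lambda c:120+(440+.118*((c-150)*4.2-143))/4.2
E=line(list(range(187,194))+list(range(243,300)),e0,+1,.05)
B=line(range(204,240),lambda c:120+(295+.105*((c-150)*4.2-214))/4.2,+1,.062)
L=line(range(198,234),lambda c:120+(501+.12*((c-150)*4.2-187))/4.2,-1,.055)
le=E[0]
for n,l in(("edge",E),("back",B),("lip",L)):
    y=l[2][:,1].mean();print(n,"yaw",-np.arctan(l[0][0]).round(4),"std",l[1].round(5),"mm past edge",round(-1e3*(np.polyval(l[0],y)-np.polyval(le,y))*np.cos(np.arctan(le[0])),2),len(l[2]))
E
```

```text
edge yaw -0.1153 std 0.00045 mm past edge -0.0 60
back yaw -0.1165 std 0.00035 mm past edge -90.7 36
lip yaw -0.1173 std 0.00044 mm past edge 27.78 36
```

```bash
python3 - <<'E'
from h import *
for cam in("top","wrist"):
    c=calibration(cam);R=cv2.Rodrigues(np.array(c["rvec"],float))[0];o=-R.T@np.array(c["tvec"],float).ravel();print(cam,o,R[2],np.array(c["camera_matrix"])[0,0])
print(get_obs()["eef_pos"])
E
```

```text
top [0.26950512 0.21994253 0.9901526 ] [ 1.86168342e-01  2.11074299e-04 -9.82517839e-01] 401.6844791038572
wrist [0.19875327 0.62814672 0.36517059] [ 0.31898494 -0.03933891 -0.94694301] 339.75074532635387
[0.28097748 0.61807447 0.222286  ]
```

Call:
{"name": "move_arm", "arguments": {
  "steps": [
    {"fingers":40,"translation":[30,-37,0],"turn":0},
    {"fingers":40,"translation":[30,-37,0],"turn":0},
    {"fingers":40,"translation":[30,-37,0],"turn":0},
    {"fingers":40,"translation":[30,-37,0],"turn":0},
    {"fingers":40,"translation":[30,-37,0],"turn":0},
    {"fingers":40,"translation":[30,-37,-10],"turn":0},
    {"fingers":40,"translation":[22,-25,-40],"turn":0},
    {"fingers":40,"translation":[0,0,-50],"turn":0},
    {"fingers":40,"translation":[0,0,-15],"turn":0},
    {"fingers":40,"translation":[0,0,0],"turn":0}
  ]
}}

```text
t: 11.15
eef_pos: [0.4806, 0.372, 0.1075]
tool_rot: [-0.0, 0.746, 0.666, -0.001]
contact_force: [0.2, 1.1, 1.4]
gripper_width: 0.468
```

```bash
python3 - <<'E'
from h import *
import json
im=read_camera("wrist");cv2.imwrite("pics/w13.png",im)
c=calibration("wrist");json.dump({k:np.array(v).tolist() for k,v in c.items() if k in("camera_matrix","rvec","tvec")},open("c13.json","w"))
R=cv2.Rodrigues(np.array(c["rvec"],float))[0];print(-R.T@np.array(c["tvec"],float).ravel(),get_obs()["eef_pos"])
E
```

```text
[0.39904842 0.38247657 0.25165387] [0.48128174 0.37293927 0.10874935]
```

View pics/w13.png

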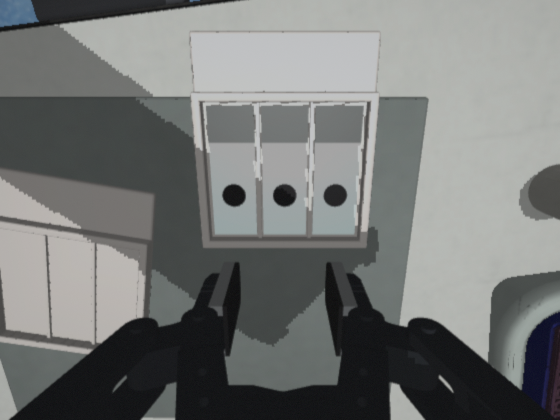

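```bash
python3 - <<'E'
import cv2,numpy as np,json
im=cv2.imread("pics/w13.png")
cv2.imwrite("pics/w13z.png",np.vstack([cv2.resize(im[85:115,130:220],None,fx=8.8,fy=8.8,interpolation=cv2.INTER_NEAREST),cv2.resize(im[85:115,350:440],None,fx=8.8,fy=8.8,interpolation=cv2.INTER_NEAREST)]))
c=json.load(open("c13.json"));K=np.array(c["camera_matrix"]);R=cv2.Rodrigues(np.array(c["rvec"]))[0];o=-R.T@np.array(c["tvec"]).ravel()
def ray(xy,z):
    d=R.T@np.linalg.solve(K,[xy[0],xy[1],1.]);return (o+d*(z-o[2])/d[2])[:2]
g=cv2.GaussianBlur(im.mean(2),(0,0),.7);gy=np.gradient(g,axis=0)
def sub(c,lo,hi,sg):
    s=sg*gy[lo:hi,c];k=int(np.argmax(s))
    if 0<k<len(s)-1: a,b,d=s[k-1:k+2];return lo+k+.5*(a-d)/(a-2*b+d)
    return lo+k
def valley(c,lo,hi):
    s=-g[lo:hi,c];k=int(np.argmax(s));k=min(max(k,1),len(s)-2);a,b,d=s[k-1:k+2];return lo+k+.5*(a-d)/(a-2*b+d)
def ln(A):
    A=np.array(A)
    for _ in range(3):
        l=np.polyfit(A[:,1],A[:,0],1);r=np.polyval(l,A[:,1])-A[:,0];A=A[np.abs(r)<max(2*r.std(),1e-4)]
    return l,A,r.std()
E=ln([ray((c,sub(c,90,105,-1)),.05) for c in list(range(158,186,2))+list(range(385,422,2))])
X={"lip":ln([ray((c,sub(c,24,40,1)),.055) for c in range(200,372,3)]),
"rim(.062)":ln([ray((c,valley(c,88,99)),.062) for c in range(200,372,3)]),
"rim(.055)":ln([ray((c,valley(c,88,99)),.055) for c in range(200,372,3)]),
"back":ln([ray((c,sub(c,240,254,-1)),.062) for c in range(330,362,2)])}
print("edge",-np.arctan(E[0][0]),E[2],[round(sub(c,90,105,-1),1) for c in (160,175,390,410)])
for n,(l,A,s) in X.items():
    y=A[:,1].mean();print(n,-np.arctan(l[0]).round(4),s,round(-1e3*(np.polyval(l,y)-np.polyval(E[0],y))*np.cos(np.arctan(l[0])),2))
E
```

```text
edge -0.1140741344706373 2.314674900609768e-05 [np.float64(96.1), np.float64(96.2), np.float64(96.2), np.float64(96.2)]
lip -0.1134 1.6327552751196036e-05 31.56
rim(.062) -0.1134 1.6720152664376223e-05 2.2
rim(.055) -0.1134 1.7337282537861773e-05 2.24
back -0.1142 1.2216272290311312e-05 -87.93
```

View pics/w13z.png

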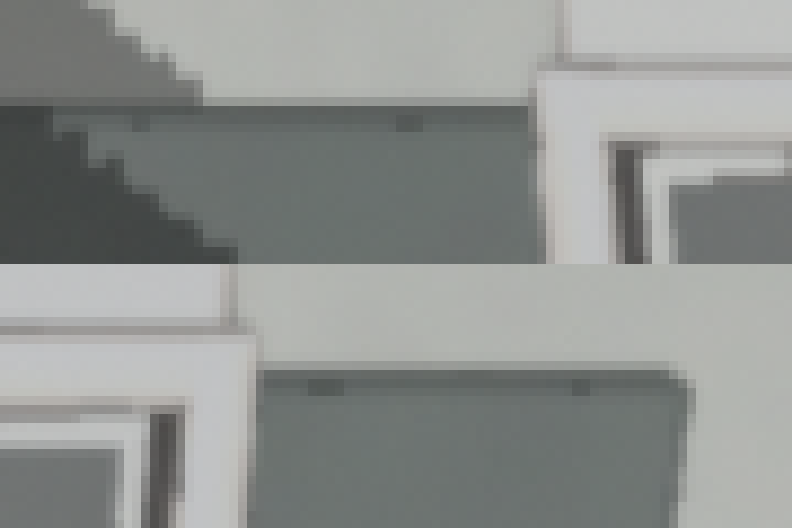

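With the camera straight above the edge, every line agrees. The lip stands out 31.6 mm, the rim front is 2.2 mm past the edge (mid-rim), and the tray is square to within 0.001 rad. I'll move clear and hand in.

Call:
{"name": "move_arm", "arguments": {
  "steps": [
    {"fingers":40,"translation":[0,0,50],"turn":0},
    {"fingers":40,"translation":[0,0,50],"turn":0},
    {"fingers":40,"translation":[0,0,0],"turn":0},
    {"fingers":40,"translation":[0,0,0],"turn":0}
  ]
}}

```text
t: 11.7
eef_pos: [0.4809, 0.3729, 0.2091]
tool_rot: [-0.0, 0.746, 0.666, 0.001]
contact_force: [0.0, 0.2, -0.2]
gripper_width: 0.468
```

```bash
python3 -c "
from station import *
o=get_obs();print(o['t'],o['eef_pos'],o['contact_force']);print(hand_in())"
```

```text
11.7 [0.48094975 0.37288323 0.20909764] [ 0.02475283  0.15675294 -0.15756975]
the job is handed in; nothing more can be done
None
```

I pushed the loaded (left) tray toward the riser's front edge with both half-open fingers against its back face, turning it square on the way. I then backed off, lifted clear and handed in at 11.7 s.

- **Final position:** with the wrist camera right above the edge, the lip stands out about 31.6 to 32 mm. The rim front is 2.2 mm past the edge, so the 5 mm rim sits over it. Tray and edge are parallel to within 0.001 rad.
- **Disagreeing checks:** an oblique wrist view gave 30 to 31 mm, and the top camera gave about 28 to 29 mm. I trusted these less, because both cameras stood in front of the edge, where its front face can make it look farther out. The oblique wrist fit also had some stray edge points.
- **Everything else:** the empty tray looks unmoved in the before and after top views. The measured force at the end of each move stayed under about 2 N. I did not re-check the cup, bottle and canister at the end, but the arm only passed well above or clear of them.

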